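# Four clicks up on the hotplate controller

### The job

The hotplate is to run four steps hotter: with a fingertip, push the dial of the control unit round clockwise (seen from above) by exactly four clicks from where it stands, never going past the fourth, and then press the round start button fully down and let it spring back. Only touch and push lightly: do not pinch the dial or its lug, do not press the button before the dial is set, and leave the bottle, flask and dish beside the unit where they stand.

Things in the scene. Friction and masses are not known exactly. Their poses are not given: they have to be found in the camera images.
- controller: control unit fixed to the counter, a grey box 190 (x) x 150 (y) x 48 mm with a white face plate whose top is 49 mm high, standing near the middle of the counter; origin at the centre of its underside, z up. In its own frame the dial's axis is at x = +20, y = 0 mm and the start button at x = -69, y = 0 mm (the edge towards the robot, more or less).
- dial_axis (a point): point on the vertical axis of the dial, on the dial's upper face 62 mm above the counter. The dial is a flat black disc of 120 mm diameter, 10 mm thick, lying level on the unit, with a thin aluminium cap of 32 mm diameter, 3 mm high, in the middle. Twelve black marks on the face plate round it, 20 degrees apart, show the clicks.
- dial_lug (a point): centre of the top end of the dial's finger lug: an upright round aluminium post of 14 mm diameter (20 mm, over the lowest 2 mm) that stands 26 mm above the disc (its top 88 mm above the counter), 48 mm from the dial's axis. A white line on the disc points from the middle to it. Pushing the lug sideways, from its anticlockwise side, turns the dial.
- dial (a joint): turn of the dial in rad, growing clockwise seen from above; one click is 20 degrees (0.349 rad); rest positions are 0, 0.349, 0.698 ... 3.840 (twelve, with stops beyond the first and the last). It starts at rest in any one of the first four. Turning it over a click takes about 3 to 5 N at the lug; halfway between two rest positions it clicks over and runs ahead of the finger into the next one by itself, and it stays there.
- start_button (a joint): travel of the start button in m: 0 up, 0.006 fully down; a spring of up to 5 N pushes it up again.
- start_button_top (a point): centre of the top of the start button, a round grey plastic button of 28 mm diameter in a dark steel collar, on the face plate beside the dial, its top 71 mm above the counter; it is pressed straight down.
- bottle_amber: bystander: brown glass bottle with black cap, 50 mm diameter, 92 mm high, loose, 12 to 18 cm to the right of the unit's middle; origin under its centre
- flask: bystander: clear conical flask, 62 mm diameter, 103 mm high, loose, to the left of the unit; origin under its centre
- petri: bystander: flat clear petri dish, 96 mm diameter, 16 mm high, loose, left of and beyond the unit; origin under its centre

How it is judged:
By the outcome, as a careful person would: the job done as asked, in the order asked, and still so for the second after the job is handed in, with the robot touching nothing.
It also fails if it takes over 56 s, if anything falls off the work surface, if the arm or the gripper's body presses on something with over 40 N, if the wrist force passes 120 N, or if a joint passes its speed limit or range.

### The arm

A 7-joint arm with a two-finger parallel gripper is mounted at the origin on a cart in front of the work surface, level with it; the furniture and walls round the work are solid. World frame = base frame: x ahead of the robot, y to its left, z up, the work surface at z = 0. Lengths are in mm, angles in rad, forces in N, time in s.
With the tool pointing down it reaches from about 425 to 950 mm from the base axis. Payload 4.7 kg.
Tool frame: the origin (TCP) lies between the finger pads; the fingertips stand 22 mm ahead of it and the grasp point (between the pads) lies 3 mm ahead of it; z points along the fingers, y is the line along which they close (so a half turn about z gives the same grasp; the last joint's range is limited). The gripper opens to 85 mm and grips with 20 to 120 N. Pads are 22 mm wide; open, the fingers measure 114 mm over their backs; the gripper's body (76 mm by 85 mm) begins 54 mm behind the grasp point. The pads swing forward as they close: fully open they stand 13 mm farther back than shut.
Start: joints at [-1.369, 0.469, -0.049, 1.532, 0.024, 1.141, -0.082], TCP at [154.368, 657.128, 253.335] pointing down, gripper open.
Joint ranges: [-2.59, 2.59], [-0.33, 1.99], [-1.39, 1.29], [0.1, 2.45], [-1.04, 4.18], [0.21, 1.99], [-2.66, 2.66]. Speed limits (rad/s): [2.57, 2.57, 3.14, 3.14, 3.14, 3.14, 3.14].

### API

Orientations are given as a unit quaternion [x, y, z, w].
In Python, from workcell import arm, eoat, planner, viewer, order gives the robot as it stands. The module is installed in compiled form; this text tells all that it offers. Calls block until the motion is done:
- arm.move_pose(position, orientation): joint-space move of the TCP to a pose.
- arm.move_straight(position, frame=None, feed=150, threshold=None): straight line of the TCP; frame=None keeps the orientation; feed is the mean speed in mm/s. With threshold (N) it stops when the force on the tool has changed by that much, and returns True; else False.
- arm.goto_joints(angles): joint-space move.
- eoat.open_gripper() and eoat.close(squeeze=None): open the fingers fully, or close them until they stop; squeeze is the grip in N (None keeps the last).
- arm.pause(seconds).
- planner.inverse_kinematics(position, orientation): joint angles nearest the present ones, or None.
- arm.read_state(): the state.
- viewer.camera(name): name is "side" or "top"; returns a dict with "pixels" (400x640x3 uint8, red, green, blue), "camera_matrix" (3x3 intrinsics, pixels), "extrinsics" (4x4, takes a point from world to camera coordinates). Camera axes: x right, y down, z forward; pixel columns grow to the right and rows downward; lengths in mm; the calibration is good to about 2 mm. A picture is of the moment at which its call begins. There is no depth.
A pose or a line that the arm cannot do raises arm.MotionError and nothing moves.
- order.sign_off(): hands the job in; it is judged then, once.
The state is a dict: "clock": time; "joint_pos": joint angles; "joint_vel": joint speeds; "effort": joint torques, N m; "ee_pos": TCP position; "tcp_rot": TCP orientation; "contact_force": force on the tool from outside, world axes, zero at the start; "moment": the same for the moment, N m; "gripper_width": opening from 0.0 (shut) to 1.0 (fully open); "gripper_force": force on a finger pad.
Only numpy, scipy, OpenCV 4.12 (cv2) and the standard library are available. Lean on these libraries where they do the work, as an engineer would, in place of code of your own. Each camera call takes 0.05 s, during which the arm holds its last target. There are 200 camera calls.

## Working session

There is one attempt and no reset: what is moved stays moved. The work goes in short steps, each a Python script; the robot and the scene stay as the last script left them, time stands still between calls to the robot, and variables do not carry over. Pictures are saved under pics/ and viewed, at most 10 in all, crops included, and the job is handed in when it is done.

```bash
mkdir -p pics; python3 - <<'E'
from workcell import arm, viewer
import cv2,numpy as np
for n in ("top","side"):
    c=viewer.camera(n); cv2.imwrite(f"pics/{n}0.png",c["pixels"][:,:,::-1]); np.savez(f"{n}0.npz",**c)
    print(n,c["camera_matrix"].round(1).tolist(),c["extrinsics"].round(3).tolist())
s=arm.read_state();print(s["clock"],s["ee_pos"],s["tcp_rot"],s["gripper_width"])
E
```

```text
top [[382.0, 0.0, 321.8], [0.0, 382.0, 206.3], [0.0, 0.0, 1.0]] [[-0.021, -1.0, 0.012, 167.877], [-0.986, 0.018, -0.167, 555.755], [0.167, -0.015, -0.986, 824.252], [0.0, 0.0, 0.0, 1.0]]
side [[427.8, 0.0, 320.1], [0.0, 427.8, 196.0], [0.0, 0.0, 1.0]] [[1.0, -0.027, 0.003, -540.953], [-0.014, -0.594, -0.805, 155.946], [0.024, 0.804, -0.594, 956.478], [0.0, 0.0, 0.0, 1.0]]
0.1 [154.29939734 656.62859422 252.35721956] [ 1.15152552e-01  9.93347417e-01 -8.90740050e-04 -7.30216766e-05] 1.0052254394069764
```

View pics/top0.png

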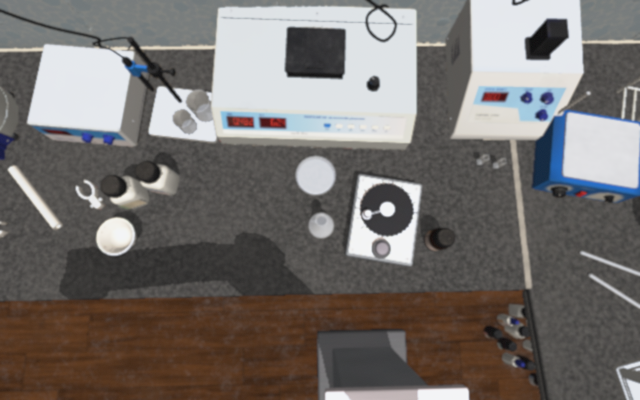

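View pics/side0.png

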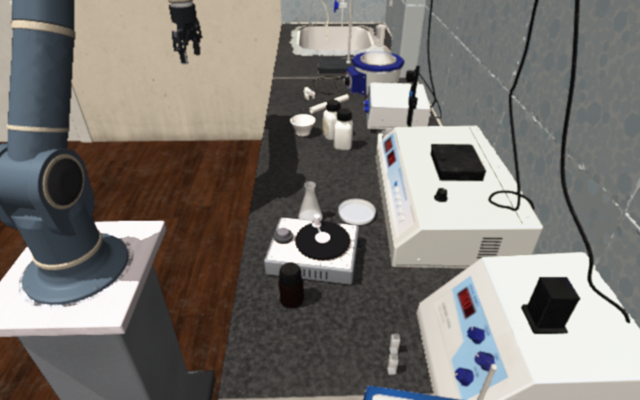

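The top view shows the unit near (385,220), the dial at (387,209), the lug on the left at about (367,214) and the button at (381,248). The flask is at (320,225), the dish at (315,175) and the bottle at (440,238). Next I'll measure these.

```bash
cat > h.py <<'E'
import numpy as np,cv2
def cast(c,u,v,z):
    K=c["camera_matrix"];E=c["extrinsics"];R,t=E[:3,:3],E[:3,3]
    o=-R.T@t; d=R.T@np.linalg.inv(K)@np.array([u,v,1.0]); return (o+d*(z-o[2])/d[2])[:2]
def rect(c,z,x0,x1,y0,y1,s):
    "ortho view of plane z: px/mm s, row 0 = x1, col 0 = y1"
    K=c["camera_matrix"];E=c["extrinsics"]
    H=K@np.c_[E[:3,0],E[:3,1],E[:3,2]*z+E[:3,3]]
    A=np.array([[0,-1/s,x1],[-1/s,0,y1],[0,0,1]])
    return cv2.warpPerspective(c["pixels"],H@A,(int((y1-y0)*s),int((x1-x0)*s)),flags=cv2.INTER_CUBIC|cv2.WARP_INVERSE_MAP)
E
python3 - <<'E'
from h import *
c=dict(np.load("top0.npz"));s=dict(np.load("side0.npz"))
for nm,u,v,z in (("dial",387,209,62),("lug",367,214,88),("btn",381,248,71),("lugbase",372,213,62)): print(nm,cast(c,u,v,z).round(1))
for n,k in (("top",c),("side",s)):
    m=(k["pixels"].max(2)<60).astype(np.uint8)
    cs,_=cv2.findContours(m,cv2.RETR_EXTERNAL,cv2.CHAIN_APPROX_NONE)
    roi=(387,209) if n=="top" else (323,241)
    for q in cs:
        (a,b),ax,an=cv2.fitEllipse(q) if len(q)>30 else ((0,0),0,0)
        if abs(a-roi[0])<15 and abs(b-roi[1])<15: print(n,a,b,ax,cast(k,a,b,62))
d=cast(c,387,209,62)
a=[rect(k,62,d[0]-130,d[0]+90,d[1]-100,d[1]+100,2) for k in (c,s)]
cv2.imwrite("pics/r0.png",np.hstack(a)[:,:,::-1])
E
```

```text
dial [547.4  11.5]
lug [533.1  60.2]
btn [460.4  30.5]
lugbase [539.   45.4]
top 382.49359130859375 197.63104248046875 (22.874048233032227, 42.500850677490234) [573.43539296  20.32242632]
side 323.88189697265625 235.51560974121094 (46.305633544921875, 52.88895797729492) [549.8005651   18.47000766]
```

View pics/r0.png

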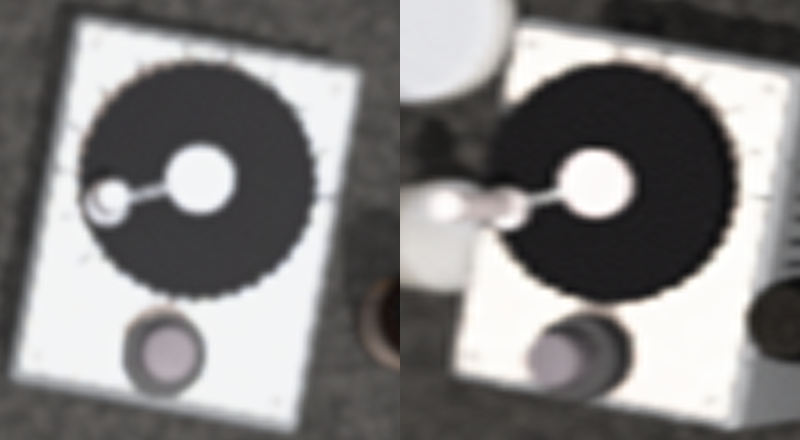

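The rectified views (top camera left, side camera right) put the dial centre near (547,12). The unit's yaw is about -10°, with the lug on the left and slightly towards the robot, at about 105° world. Next I'll measure the line angle and the click marks on polar profiles, and plan the joint-feasible tool orientations.

```bash
python3 - <<'E'
from h import *
from scipy.spatial.transform import Rotation as Ro
from scipy.signal import find_peaks
from workcell import planner
c=dict(np.load("top0.npz"));s=dict(np.load("side0.npz"))
def samp(k,ctr,z,r,th):
    K,E=k["camera_matrix"],k["extrinsics"]; P=np.c_[ctr[0]+r*np.cos(th),ctr[1]+r*np.sin(th),np.full(len(th),z)]
    q=(E[:3,:3]@P.T).T+E[:3,3]; q=(K@q.T).T; q=(q[:,:2]/q[:,2:]).astype(np.float32)
    return cv2.remap(cv2.cvtColor(k["pixels"],cv2.COLOR_RGB2GRAY),q[:,0],q[:,1],cv2.INTER_LINEAR).astype(float)
D=[]
for n,k in(("top",c),("side",s)):
    g=cv2.cvtColor(rect(k,65,500,595,-35,60,4),cv2.COLOR_RGB2GRAY); m=(g>150).astype(np.uint8)
    m=cv2.morphologyEx(m,cv2.MORPH_OPEN,cv2.getStructuringElement(cv2.MORPH_ELLIPSE,(61,61)))
    N,_,st,ce=cv2.connectedComponentsWithStats(m)
    i=[j for j in range(1,N) if 8000<st[j,4]<22000]
    for j in i: p=np.array([595-ce[j][1]/4,60-ce[j][0]/4]);print(n,"cap",p.round(1),st[j,4]);
    j=min(i,key=lambda j:abs(595-ce[j][1]/4-547)+abs(60-ce[j][0]/4-12)); D.append(np.array([595-ce[j][1]/4,60-ce[j][0]/4]))
    th=np.radians(np.arange(60,150,.5)); b=sum(samp(k,D[-1],62,r,th) for r in np.arange(20,34,2)); b=np.clip(b-np.median(b)-60,0,None)
    pk=b.argmax(); w=slice(max(pk-20,0),pk+20); print(n,"line angle",np.degrees((th[w]*b[w]).sum()/b[w].sum()).round(1))
    th=np.radians(np.arange(-180,180,.5)); b=sum(samp(k,D[-1],49,r,th) for r in (65,66,67,68))/4
    pk,_=find_peaks(-b,prominence=8); print(n,"marks",[(float(np.degrees(th[i])),int(b[i])) for i in pk])
d=np.mean(D,0);print("d",d)
for sg in (0,180):
    seed=[]
    for t in range(140,-1,-20):
        a=np.radians(t); ex=np.radians(t-90+sg)
        x=np.array([np.cos(ex),np.sin(ex),0]);z=np.array([0,0,-1.]);R=np.c_[x,np.cross(z,x),z]
        q=planner.inverse_kinematics([d[0]+48*np.cos(a),d[1]+48*np.sin(a),94],Ro.from_matrix(R).as_quat())
        print(sg,t,None if q is None else np.round(q,2))
E
```

```text
top cap [547.6  12.2] 14768
top line angle 4170.0Traceback (most recent call last):
  File "<stdin>", line 21, in <module>
    x = _arg_x_as_expected(x)
    raise ValueError('`x` must be a 1-D array')
ValueError: `x` must be a 1-D array
```

```bash
cat >> h.py <<'E'
from scipy.spatial.transform import Rotation as Ro
def samp(k,ctr,z,r,th):
    K,E=k["camera_matrix"],k["extrinsics"]; P=np.c_[ctr[0]+r*np.cos(th),ctr[1]+r*np.sin(th),np.full(len(th),z)]
    q=(E[:3,:3]@P.T).T+E[:3,3]; q=(K@q.T).T; q=(q[:,:2]/q[:,2:]).astype(np.float32)
    return cv2.remap(cv2.cvtColor(k["pixels"],cv2.COLOR_RGB2GRAY),q[:,0].copy(),q[:,1].copy(),cv2.INTER_LINEAR).astype(float).ravel()
def line_angle(k,ctr,lo,hi):
    th=np.arange(lo,hi,.5); b=sum(samp(k,ctr,62,r,np.radians(th)) for r in np.arange(20,34,2))/7
    b=b-np.median(b); pk=b.argmax(); w=slice(max(pk-16,0),pk+17); v=np.clip(b[w]-.4*b[pk],0,None)
    return (th[w]*v).sum()/v.sum(), b[pk]
def quat(deg):
    ex=np.radians(deg); x=np.array([np.cos(ex),np.sin(ex),0]);z=np.array([0,0,-1.])
    return Ro.from_matrix(np.c_[x,np.cross(z,x),z]).as_quat()
E
python3 - <<'E'
from h import *
from scipy.signal import find_peaks
from workcell import planner
c=dict(np.load("top0.npz"));s=dict(np.load("side0.npz"))
d=np.array([547.5,12.4])
for n,k in(("top",c),("side",s)):
    print(n,line_angle(k,d,60,150))
    th=np.arange(-180,180,.5); b=sum(samp(k,d,49,r,np.radians(th)) for r in (65,66,67,68))/4
    pk,_=find_peaks(-b,prominence=6); print(n,"marks",[(float(th[i]),int(b[i])) for i in pk])
for sg in (0,180):
    for t in range(140,-1,-20):
        a=np.radians(t)
        q=planner.inverse_kinematics([d[0]+48*np.cos(a),d[1]+48*np.sin(a),94],quat(t-90+sg))
        print(sg,t,None if q is None else np.round(q,2))
E
```

```text
top (np.float64(104.0640645472726), np.float64(99.0))
top marks [(-95.5, 201), (-76.0, 219), (-54.5, 205), (-36.0, 210), (-16.0, 178), (2.5, 205), (24.0, 206), (44.0, 217), (64.5, 220), (83.5, 218), (104.5, 233), (124.5, 229), (170.0, 144)]
side (np.float64(108.0701862489813), np.float64(121.28571428571429))
side marks [(-97.0, 227), (-77.0, 234), (-56.5, 238), (-37.0, 235), (-16.0, 191), (3.5, 205), (88.0, 21), (89.0, 21), (116.5, 44), (133.5, 57), (149.5, 143), (167.0, 126)]
0 140 [-0.63  0.47  0.6   2.09 -0.41  0.7  -0.47]
0 120 [-0.66  0.49  0.61  2.06 -0.43  0.72 -0.82]
0 100 [-0.69  0.53  0.67  2.02 -0.48  0.75 -1.13]
0 80 [-0.75  0.59  0.77  1.99 -0.57  0.79 -1.39]
0 60 [-0.91  0.78  1.11  1.96 -0.87  0.97 -1.47]
0 40 [-0.88  0.8   1.11  1.93 -0.87  0.99 -1.8 ]
0 20 [-0.85  0.81  1.11  1.92 -0.88  1.   -2.12]
0 0 [-0.82  0.81  1.11  1.91 -0.88  1.01 -2.45]
180 140 [-0.27  0.41  0.12  2.07 -0.08  0.66  2.35]
180 120 [-0.34  0.43  0.2   2.04 -0.14  0.68  2.04]
180 100 [-0.37  0.46  0.24  2.01 -0.16  0.7   1.71]
180 80 [-0.4   0.48  0.28  1.97 -0.2   0.72  1.4 ]
180 60 [-0.42  0.51  0.33  1.94 -0.24  0.74  1.1 ]
180 40 [-0.44  0.53  0.4   1.91 -0.29  0.75  0.82]
180 20 [-0.46  0.55  0.46  1.9  -0.34  0.77  0.54]
180 0 [-0.47  0.57  0.52  1.89 -0.39  0.78  0.26]
```

Marks lie every 20° from 124.5° to -95.5°, and the lug is at 104°, on the second mark. The target is therefore 24° world. I'll close the gripper, go above, descend behind the lug, push past three clicks, back off and look.

```bash
cat >> h.py <<'E'
d=np.array([547.5,12.4]); Z=94
def pose(t,gap=0,z=Z):
    a=np.radians(t); p=np.array([np.sin(a),-np.cos(a)])
    return [*(d+48*np.array([np.cos(a),np.sin(a)])-(18+gap)*p),z],quat(t+90)
E
python3 - <<'E'
from h import *
from workcell import arm,eoat,viewer
def st(m):
    s=arm.read_state();print(m,round(s["clock"],2),np.round(s["ee_pos"],1),np.round(s["contact_force"],1),round(s["gripper_width"],3))
eoat.close(20); st("shut")
arm.move_pose(*pose(104,12,200)); st("above")
c=viewer.camera("top");cv2.imwrite("pics/a_top.png",c["pixels"][:,:,::-1])
c=viewer.camera("side");cv2.imwrite("pics/a_side.png",c["pixels"][:,:,::-1])
print(arm.move_straight(pose(104,12)[0],feed=80,threshold=8)); st("down")
c=viewer.camera("side");cv2.imwrite("pics/b_side.png",cv2.resize(c["pixels"][130:300,200:440,::-1],None,fx=3,fy=3))
E
```

```text
shut 0.87 [154.4 657.1 253.4] [-0.3 -0.4  0.1] 0.001
above 3.36 [506.9  52.7 200. ] [-0.2  0.1 -0.2] -0.005
False
down 4.93 [507.2  51.8  94.5] [-0.5 -0.1  0. ] 0.003
```

View pics/b_side.png

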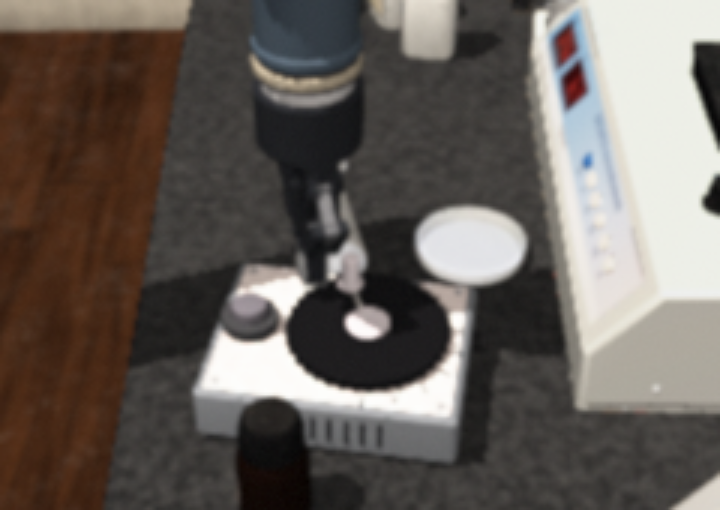

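The shut fingers stand just on the robot side of the lug, with fingertips at (315,265) and the lug at (348,265) in the crop. The dial line stays visible to the side camera, so I'll push in small arc steps and check it after each.

```bash
python3 - <<'E'
from h import *
from workcell import arm,viewer
def step(t,gap=0):
    p,q=pose(t,gap); arm.move_straight(p,q,feed=40); s=arm.read_state()
    a=line_angle(viewer.camera("side"),d,-20,125)
    print(t,gap,round(s["clock"],2),np.round(s["ee_pos"],1),np.round(s["contact_force"],1),"line",np.round(a,1),flush=True)
for t in (104,98,91,84,77,70,63,56,50): step(t)
step(50,8)
c=viewer.camera("side");cv2.imwrite("pics/c_side.png",cv2.resize(c["pixels"][170:300,240:440,::-1],None,fx=3.5,fy=3.5))
E
```

```text
104 0 5.43 [518.4  54.7  93.9] [-0.9 -0.3  1.1] line [108.6  93.5]
98 0 5.77 [522.8  57.5  93.8] [-1.4 -0.2  0.2] line [102.2  99.6]
91 0 6.12 [529.4  60.1  94.2] [0.2 0.2 0.4] line [88.8 76.2]
84 0 6.48 [534.2  61.7  93.9] [-1.1 -0.2  0.1] line [88.4 86.4]
77 0 6.84 [540.8  63.3  93.9] [-0.8 -0.2 -1.5] line [80.9 88.9]
70 0 7.2 [547.5  63.6  94.2] [-0.3  0.  -0.7] line [67.9 79.3]
63 0 7.56 [552.3  63.4  93.8] [-3.7  1.   1.9] line [66.9 93.8]
56 0 7.92 [560.1  62.1  94.1] [-0.9 -0.6 -0.2] line [57.  67.4]
50 0 8.25 [564.9  60.6  94.1] [ 0.3 -0.2  0.3] line [46.4 65.9]
50 8 8.65 [558.1  66.3  94. ] [0.2 0.2 0.2] line [46.3 66.6]
```

View pics/c_side.png

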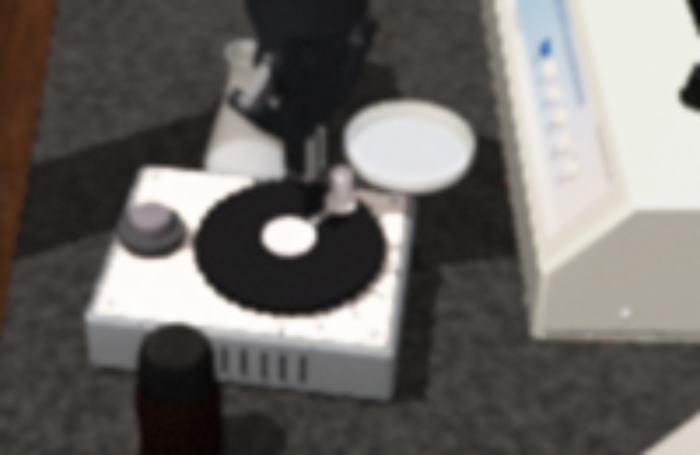

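The dial has moved exactly three clicks: the line reads 46°, and the lug is at (340,190), past the far-left part. The flask and dish are untouched. Next is the fourth click, stopping as soon as it jumps.

```bash
python3 - <<'E'
from h import *
from workcell import arm,viewer
def step(t,gap=0):
    p,q=pose(t,gap); arm.move_straight(p,q,feed=40); s=arm.read_state()
    a=line_angle(viewer.camera("side"),d,-20,125)
    print(t,gap,round(s["clock"],2),np.round(s["ee_pos"],1),np.round(s["contact_force"],1),"line",np.round(a,1),flush=True); return a[0]
for t in (50,44,39,36,34,32.5,31,29.5,28):
    if step(t)<30: break
step(t,15)
arm.move_straight([*pose(t,15)[0][:2],180],feed=120)
x=[459.9,28.5]
arm.move_pose([*x,150],quat(180)); 
print(arm.read_state()["clock"],line_angle(viewer.camera("side"),d,-20,125))
arm.move_straight([*x,112],feed=100)
for n,(r,cc) in dict(top=((130,290),(300,460)),side=((170,300),(240,440))).items():
    c=viewer.camera(n); np.savez(n+"1.npz",**c); cv2.imwrite(f"pics/d_{n}.png",cv2.resize(c["pixels"][r[0]:r[1],cc[0]:cc[1],::-1],None,fx=3.5,fy=3.5))
E
```

```text
50 0 9.1 [564.9  60.2  94. ] [-0.5  0.7 -0.5] line [46.4 65.2]
44 0 9.43 [568.8  59.   93.7] [-1.6  0.9  0.7] line [46.3 68.7]
39 0 9.74 [573.2  56.7  93.7] [-1.1  0.9 -1.2] line [40.5 72.8]
36 0 10.04 [576.5  54.7  94.3] [ 0.6 -0.1  0.4] line [ 35.1 106.6]
34 0 10.34 [577.6  53.9  94.2] [-0.3 -0.7  0.3] line [25.2 92.4]
34 15 10.92 [568.7  66.9  94. ] [ 0.4 -0.5 -1. ] line [25.1 97. ]
12.675 (np.float64(24.77485878888335), np.float64(63.5))
```

View pics/d_side.png

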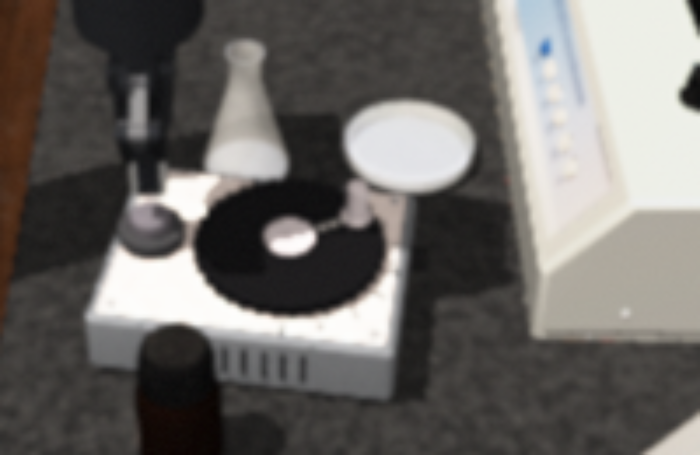

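View pics/d_top.png

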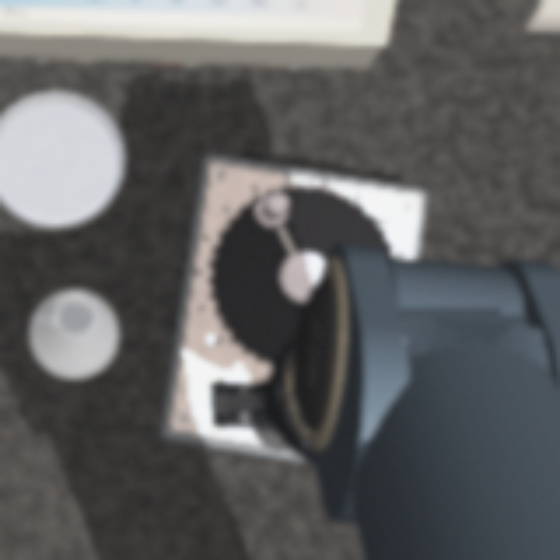

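Both views show the lug on the fourth mark (line 24.8°, lug at (357,203) in the side crop, at far left in the top crop). The fingertips are over the button at (147,195), and the bystanders haven't moved. Now I'll press slowly until it bottoms out and then release.

```bash
python3 - <<'E'
from h import *
from workcell import arm,viewer
def st(m):
    s=arm.read_state();print(m,round(s["clock"],2),np.round(s["ee_pos"],1),np.round(s["contact_force"],1),flush=True)
x=[459.9,28.5]
arm.move_straight([*x,95],feed=60); st("near")
for z in range(93,83,-1):
    h=arm.move_straight([*x,z],feed=15,threshold=9); st((z,h))
    if h or arm.read_state()["contact_force"][2]>8: break
c=viewer.camera("side");cv2.imwrite("pics/e.png",cv2.resize(c["pixels"][170:300,240:440,::-1],None,fx=3.5,fy=3.5))
E
```

```text
near 13.79 [459.6  28.4  94.6] [ 0.1  0.1 -0.1]
(93, False) 14.07 [460.1  28.5  93.1] [-0.  -0.2 -0.7]
(92, False) 14.32 [460.1  28.5  92.1] [ 0.2 -0.8  1.6]
(91, False) 14.57 [460.1  28.5  91.1] [0.5 0.8 2. ]
(90, False) 14.82 [460.1  28.5  90.1] [ 0.5 -0.1  4.7]
(89, False) 15.07 [460.1  28.5  89.1] [ 0.5 -0.4  4.4]
(88, False) 15.32 [460.1  28.5  88. ] [ 0.6 -0.2  5.1]
(87, False) 15.57 [460.1  28.5  87.1] [ 0.7 -1.2  5.1]
(86, False) 15.82 [460.1  28.5  86.9] [-3.3 -1.4 14.6]
```

View pics/e.png

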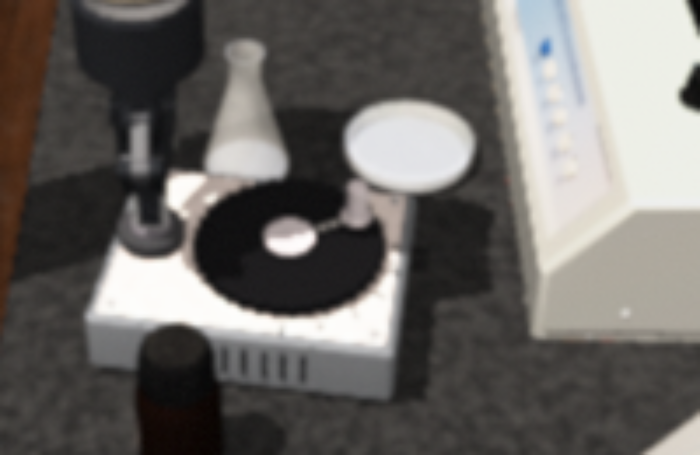

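The button is down hard on its stop: contact came at TCP 93, bottom at 87 (6 mm), and the force jumped to 14.6 N. The fingertip covers it at (150,215). Now I'll release, check and hand in.

```bash
python3 - <<'E'
from h import *
from workcell import arm,viewer,order
arm.move_straight([459.9,28.5,180],feed=80)
arm.pause(.3)
c=viewer.camera("side"); s=arm.read_state()
print(s["clock"],s["contact_force"].round(1) if hasattr(s["contact_force"],"round") else s["contact_force"],line_angle(c,d,-20,125))
o=np.load("side0.npz")["pixels"].astype(int); r=np.s_[225:245,272:292]
print("button diff",abs(c["pixels"][r].astype(int)-o[r]).mean())
print(order.sign_off())
E
```

```text
17.55 [0.  0.  0.1] (np.float64(24.79499280115182), np.float64(64.28571428571429))
button diff 6.283333333333333
the job is handed in; nothing more can be done
None
```

The dial was pushed exactly four clicks clockwise, then the start button was pressed fully down (6 mm) and released; the bottle, flask and dish were left where they stood, and the job was handed in at about 17.6 s.

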